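# Lift the inked round stamp with tongs

### The arm

A 6-joint arm with a two-finger parallel gripper is mounted at the origin on the work surface; the furniture and walls round the work are solid. World frame = base frame: x ahead of the robot, y to its left, z up, the work surface at z = 0. Lengths are in mm, angles in rad, forces in N, time in s.
With the tool pointing down it reaches from about 350 to 775 mm from the base axis. Payload 7.3 kg.
Tool frame: the origin (TCP) lies midway between the tips of the shut fingers; the grasp point (between the pads) lies 19 mm behind it; z points along the fingers, y is the line along which they close (so a half turn about z gives the same grasp; the last joint's range is limited). The gripper opens to 92 mm and grips with 3 to 60 N. Pads are 19 mm wide; open, the fingers measure 130 mm over their backs; the gripper's body (75 mm by 190 mm) begins 47 mm behind the grasp point.
Start: joints at [1.181, 0.342, 1.524, -0, 1.275, -0.146], TCP at [126.715, 509.498, 226.741] pointing down, gripper open.
Joint ranges: [-2.53, 2.53], [-0.77, 2.02], [0.04, 2.7], [-1, 4.14], [0.28, 2.66], [-3.11, 3.11]. Speed limits (rad/s): [2.57, 2.57, 3.14, 3.14, 3.14, 3.14].

### API

Orientations are given as a 3x3 rotation matrix whose columns are the frame's x, y, z axes.
In Python, from cell import r gives the robot as it stands.
- The arm moves only by the tool drive_tool, never from a script. Its argument "rows" is a list of rows, each a list of 7 numbers: the finger opening in m, from 0 to 0.0918, then the shift along the world's x, y, z in m, then the turn, a rotation vector about the world's x, y, z in rad. In form: [[claw, x, y, z, rx, ry, rz], ...]. A call has 1 to 12 rows; each row shifts and turns the commanded pose from where the row before left it; what a row does not reach is not made up. A row lasts 1/8 s, in which the tool goes at most 62.5 mm and 10.7 degrees, less where a joint would pass 70% of its speed; a pose out of reach is approached as far as the arm can. A call with a gripper value outside its range is refused whole. The fingers move at their own pace and stop on an object; "grip_force" is the grip in N (left out, the last holds). Time passes only in rows, so rows that do not move let the fingers close. It gives the time, the measured TCP pose, the force, the opening and the grip force at its end, in the units of the state.
- r.observe(): the state, without advancing time (a new reading comes with each control period).
- r.grab_frame(name): name is "side" or "top" or "wrist"; returns (picture, depth): 384x512x3 uint8, red, green, blue; 384x512 float32, mm along the optical axis (not along the pixel's ray), 0 where there is no reading.
- r.camera_info(name): a dict with "mtx" (3x3 intrinsics, pixels), "xyz" and "attitude" of the camera in the world. Camera axes: x right, y up, looking along -z (the intrinsics and any distortion apply to the point x, -y, -z); pixel columns grow to the right and rows downward; lengths in mm; the calibration is good to about 2 mm. The wrist camera is an equidistant fisheye: a pixel r from the principal point sees the ray r / f radians off the axis. A picture is of the moment at which its call begins: read the wrist's pose just before it. camera_info takes no time and is no camera call; for the wrist camera it gives the pose at the moment of the call.
- r.finish_job(): hands the job in; it is judged then, once.
The state is a dict: "t": time; "joint_positions": joint angles; "dq": joint speeds; "effort": joint torques, N m; "position": TCP position; "ee_rot": TCP orientation; "ft_force": force on the tool from outside, world axes, zero at the start; "moment": the same for the moment, N m; "finger_gap": finger opening in mm; "gripper_force": force on a finger pad.
Only numpy, scipy, OpenCV 4.12 (cv2) and the standard library are available. Lean on these libraries where they do the work, as an engineer would, in place of code of your own. Each camera call takes 0.05 s, during which the arm holds its last target. There are 200 camera calls.

### The job

The rubber faces of the two hand stamps on the inking slab are wet with ink. Take the spring tongs from their wooden rest, close them on the neck of the stamp with the round foot and lift it, upright, clear of the slab with at least 100 mm of air under it. Finish while still holding it up in the tongs; never touch the round stamp with the gripper itself, and leave the stamp with the square foot standing where it is.

Things in the scene. Friction and masses are not known exactly. Their poses are not given: they have to be found in the camera images.
- tongs: Loose steel spring tongs, 80 g, 193 mm long, level on the rest: a U bend and two upright strips 20 mm tall running forward side by side. Origin at the underside between the pivots (the bend reaches 16 mm behind); x to the tips, y across, z up. Black, slightly crowned grip plates, 15 mm long, 20 mm tall, stand 3 mm proud of the outsides, centred 90 mm ahead of the origin; black V-cup tips at 153 to 177 mm, 2 to 18 mm above the underside.
- tongs_grip (a point): Midpoint between the grip plates, 10 mm above the tongs' underside; axes as tongs. Grip here from above, across the plates: 56 mm over the plates at rest. Squeezed to 49 mm over them (about 3.5 N a side) the tongs can be carried, with tips still about 40 mm apart at the cups' edges. Closed on a 20 mm neck: 36 mm over all, spring about 7 N a side.
- tongs_tips (a point): Midpoint between the two tip cups, 75 mm ahead (along the tongs' x) of tongs_grip and at the same height. At rest the cups are 56 mm apart in their hollows, 50 mm at their edges; they close about 1.8 mm for each mm at the grip plates, both sides equally, and spring open when let go.
- tongs_left (a joint): Closing of the left arm of the tongs about its pivot (the right one follows equally): 0 open, about 0.11 rad when closed on a stamp's neck, at most 0.15 rad.
- tongs_rest: Fixed wooden rest, 150 x 95 mm base plate with two cross bars (top 25 mm above the table, at 60 mm behind and 55 mm ahead of its centre, 12 mm thick, with upturned ends 9 mm higher, 74 mm apart inside). Origin under its centre; x along the tongs. The tongs lie across both bars with their grip plates over the open space between the bars.
- file_rack: Not part of the job: fixed wire rack full of upright boards, 250 mm wide (y), 180 mm deep (x), about 0.2 m tall, standing between the tongs' rest and the slab, farther out; origin under its centre. The hand and tongs should pass in front of it or over it.
- slab: Fixed pale stone inking slab, 200 x 200 x 12 mm, lying on the table; origin under its centre, top face at 12 mm. A wooden-handled gouge lies along its far edge.
- round_stamp: The stamp to lift: turned wooden hand stamp, loose, about 50 g, 60 mm tall, standing on the slab. Round foot 38 mm across and 14 mm high (rubber face below), then a neck 20 mm thick (flared to 26 mm just above the foot) from 14 to 44 mm, then a knob 30 mm across from 44 to 60 mm. Origin at the centre of its underside, z up along its axis.
- square_stamp: The stamp to leave: the same wooden stamp with the same neck and knob, but on a square foot 38 x 38 mm, 14 mm high. Stands on the slab, at least 75 mm from the other; which stands left or right varies. Origin at the centre of its underside, z up.
Not all that is in view belongs to the job. Leave any green look-alike of the square_stamp alone.

How it is judged:
By the outcome, as a careful person would: the job done as asked, in the order asked, and still so for the second after the job is handed in, while the arm keeps its last pose, push and grip.
It also fails if it takes over 45 s, if anything falls off the work surface, if the arm or the gripper's body presses on something with over 40 N, if the wrist force passes 120 N, or if a joint passes its speed limit or range.

## Working session

There is one attempt and no reset: what is moved stays moved. The work goes in short steps, Python scripts to look and compute and a tool call to move; the robot and the scene stay as the last step left them, time stands still between calls to the robot, and variables do not carry over. Pictures are saved under pics/ and viewed, at most 12 in all, crops included, and the job is handed in when it is done.

Besides the shell and the picture viewer there is one more tool, called after "Emit:" as a command line: name --pt "numbers of a row" for each row, then --argument value for the rest. drive_tool: Moves the arm, as the interface text tells. Its arguments: {"type":"object","properties":{"rows":{"type":"array","items":{"type":"array","items":{"type":"number"}}},"grip_force":{"type":"number"}},"required":["rows"]}

```bash
mkdir -p pics
cat > h.py <<'E'
from cell import r
import numpy as np, cv2
def grab(n,save=None):
    ci=r.camera_info(n); im,d=r.grab_frame(n)
    if save: cv2.imwrite('pics/'+save,im[:,:,::-1])
    return ci,im,d
def pts(ci,d):
    K=np.array(ci['mtx']);v,u=np.mgrid[0:d.shape[0],0:d.shape[1]]
    P=np.stack([(u-K[0,2])/K[0,0]*d,-(v-K[1,2])/K[1,1]*d,-d],-1)
    return P@np.array(ci['attitude']).T+np.array(ci['xyz'])
E
python3 - <<'E'
from h import *
for n in('side','top'):
    ci,im,d=grab(n,n+'0.png'); print(n,ci); np.savez(n+'0.npz',im=im,d=d,P=pts(ci,d))
a=[cv2.imread(f'pics/{n}0.png') for n in('side','top')]
print(r.observe())
E
```

```text
side {'mtx': array([[437.483833  ,   0.        , 258.55840041],
       [  0.        , 437.483833  , 190.24275591],
       [  0.        ,   0.        ,   1.        ]]), 'xyz': array([1209.61882029, -410.55172777, 1128.42847249]), 'attitude': array([[ 0.49874421, -0.70780086,  0.50027208],
       [ 0.86665918,  0.39892065, -0.2996067 ],
       [ 0.01249302,  0.5829925 ,  0.81238148]])}
top {'mtx': array([[483.32059534,   0.        , 252.98979812],
       [  0.        , 483.32059534, 190.94664134],
       [  0.        ,   0.        ,   1.        ]]), 'xyz': array([ 390.48074058,  -39.72833597, 1466.13867192]), 'attitude': array([[ 0.00389174,  0.99547468, -0.09494744],
       [-0.99999082,  0.00404429,  0.00141434],
       [ 0.00179193,  0.09494107,  0.99548128]])}
{'t': 0.1, 'joint_positions': array([ 1.18100175e+00,  3.42625269e-01,  1.52491935e+00,  2.20691128e-06,
        1.27542508e+00, -1.46006850e-01]), 'dq': array([ 0.00111714, -0.00129057, -0.00394147, -0.00082563,  0.00213054,
        0.00157577]), 'effort': array([ 2.37409833e-03, -4.32008207e+01, -2.44690830e+01,  7.20658922e-02,
        5.25405875e-02, -6.58372505e-05]), 'position': array([126.56353088, 509.13452655, 226.12963642]), 'ee_rot': array([[-9.70430448e-01,  2.41380343e-01, -5.25227863e-04],
       [ 2.41380829e-01,  9.70429634e-01, -1.27294659e-03],
       [ 2.02432399e-04, -1.36208607e-03, -9.99999052e-01]]), 'ft_force': array([ 0.47293835, -0.04168239, -0.20416412]), 'moment': array([ 0.00219611, -0.04675423,  0.01466606]), 'gripper_force': 0.0, 'finger_gap': 91.64163013773066}
```

View pics/top0.png

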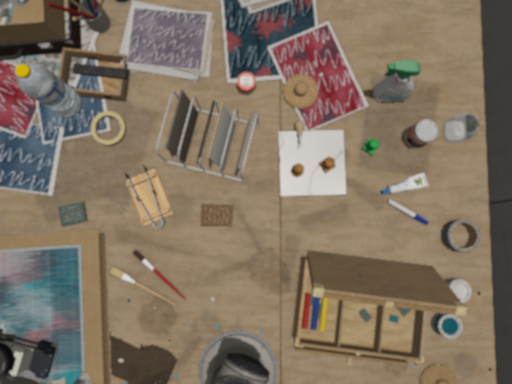

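View pics/side0.png

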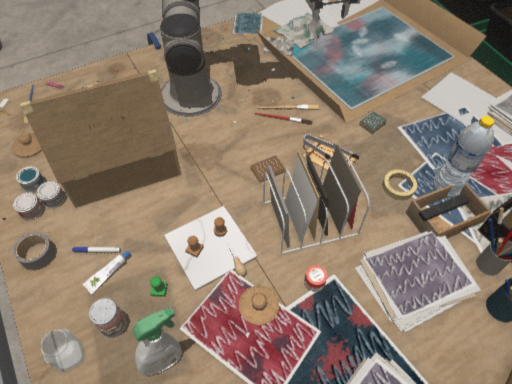

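The top view shows the tongs on the rest at (150,197), with the bend near (158,222) and the tips up. The rack is at (210,135) and the slab at (312,162), with stamps at (298,170) and (328,163). A cabinet stands at (375,300). The side view shows the stamps at (193,245) and (220,226). I'll zoom in and measure.

```bash
cat > m.py <<'E'
from h import *
t=np.load('top0.npz');s=np.load('side0.npz')
def crop(im,u0,u1,v0,v1,w,h): return cv2.resize(im[v0:v1,u0:u1,::-1],(w,h),interpolation=cv2.INTER_CUBIC)
a=crop(t['im'],110,190,155,235,400,400)
b=crop(t['im'],272,352,122,202,400,400)
c=crop(s['im'],165,265,200,260,400,240)
e=crop(s['im'],290,370,125,185,400,240)
# pad
cv2.imwrite('pics/crops.png',np.vstack([np.hstack([a,b])[:360],np.hstack([c,e])]))
for nm,z in(('top',t),('side',s)):
    P=z['P']; print(nm,'table z',np.median(P[...,2]))
P=t['P']
def reg(u0,u1,v0,v1,zl,zh):
    Q=P[v0:v1,u0:u1].reshape(-1,3);Q=Q[(Q[:,2]>zl)&(Q[:,2]<zh)];return Q
for u0,u1 in((285,312),(313,345)):
    Q=reg(u0,u1,145,185,40,90);print('knob',len(Q),Q.mean(0),Q.min(0),Q.max(0))
Q=reg(272,352,122,202,6,20);print('slab',Q.mean(0),np.median(Q[:,2]))
Q=reg(285,345,145,185,20,90)
Q=reg(110,185,155,235,34,70);print('tongs',len(Q),Q.mean(0),Q.min(0),Q.max(0))
print('rack',[f(reg(155,262,90,185,30,400),0) for f in(np.min,np.max)])
print('cab',[f(reg(296,465,250,362,60,500),0) for f in(np.min,np.max)])
E
python3 m.py
```

```text
top table z 3.8264961222196234
side table z 3.157161995264005
knob 87 [ 595.68262713 -172.04565546   70.50820813] [ 578.92915835 -184.47279478   50.47355477] [ 663.12882846 -157.91071888   78.4465094 ]
knob 83 [ 610.4675588  -262.12677241   71.72483988] [ 596.33648444 -275.377771     57.60994346] [ 624.69795618 -249.0515537    80.62185225]
slab [ 620.76320238 -218.46017254   12.77675002] 12.83892072021058
tongs 280 [512.07910549 262.62439359  43.45233243] [418.65005658 164.19302808  34.00781346] [633.00762275 340.66201359  62.79428111]
rack [array([561.12689872, -53.00713751,  30.07503354]), array([835.8591887 , 226.72219235, 241.96433169])]
cab [array([  43.2307865 , -521.03119087,   60.00512797]), array([ 356.5942538 , -157.50058622,  379.36421851])]
```

View pics/crops.png

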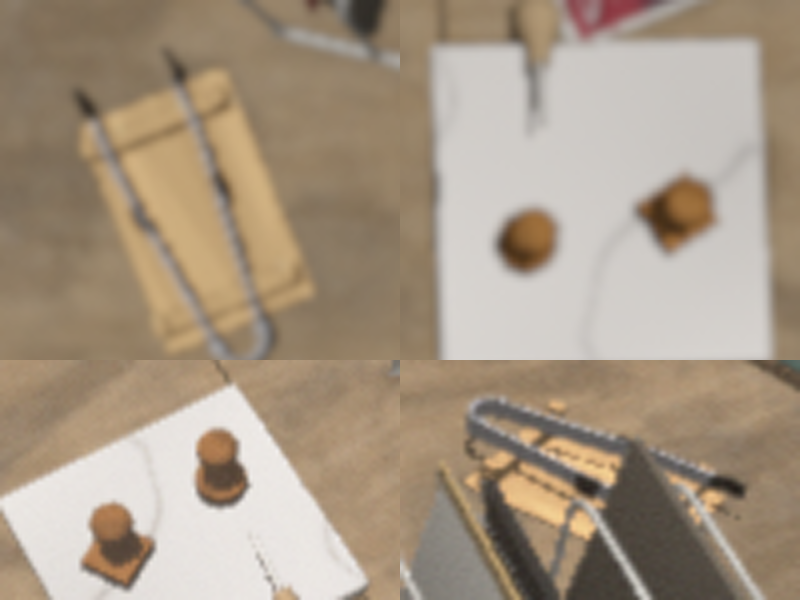

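The stamp on the left, at about (596,-172), has the round foot. The square one is at (610,-262). In the crop, the grip plates are at (142,220) and (220,187), and the tips are at (85,102) and (175,65). Next I'll measure the tongs' axis and the obstacle profiles.

```bash
cat > m2.py <<'E'
from h import *
t=np.load('top0.npz');P=t['P'];im=t['im']
ci=r.camera_info('top');K=ci['mtx'];R=ci['attitude'];o=ci['xyz']
def cast(u,v,z):
    d=R@np.array([(u-K[0,2])/K[0,0],-(v-K[1,2])/K[1,1],-1]);return o+d*(z-o[2])/d[2]
def cen(u0,u1,v0,v1,thr):
    g=im[v0:v1,u0:u1].max(2).astype(float);w=np.clip(thr-g,0,None)
    vv,uu=np.mgrid[v0:v1,u0:u1];return (uu*w).sum()/w.sum(),(vv*w).sum()/w.sum(),w.sum()
L=cen(133,144,192,206,75);Rr=cen(150,159,186,199,75)
TL=cen(121,133,170,182,75);TR=cen(140,150,162,175,75)
for n,a in(('plL',L),('plR',Rr),('tipL',TL),('tipR',TR)): print(n,np.round(a,1),cast(a[0],a[1],43).round(1))
g=(cast(*L[:2],43)+cast(*Rr[:2],43))/2;tp=(cast(*TL[:2],43)+cast(*TR[:2],43))/2
dlt=tp-g;print('grip',g,'tip',tp,np.linalg.norm(dlt),np.degrees(np.arctan2(dlt[1],dlt[0])))
w=cast(*L[:2],43)-cast(*Rr[:2],43);print('plates apart',np.linalg.norm(w),np.degrees(np.arctan2(-w[0],w[1])))
# bend
print('rest plate z',np.median(P[192:200,144:149,2]), 'bars',P[175:182,138:142,2].max())
# stamps: foot from brown mask with depth
for u0,u1 in((285,312),(313,345)):
    Q=P[150:185,u0:u1].reshape(-1,3);Q=Q[(Q[:,2]>64)];print('top',len(Q),np.median(Q,0),(Q.min(0)+Q.max(0))/2,Q.max(0)-Q.min(0))
for z0,z1 in((20,100),(100,180),(180,260)):
    for nm in('top','side'):
        PP=np.load(nm+'0.npz')['P'].reshape(-1,3)
        q=PP[(PP[:,2]>z0)&(PP[:,2]<z1)&(PP[:,0]>540)&(PP[:,0]<860)&(PP[:,1]>-110)&(PP[:,1]<250)]
        print('rack',nm,z0,np.percentile(q,[0.5,99.5],axis=0).round(0).tolist())
PP=np.load('top0.npz')['P'].reshape(-1,3)
for z0,z1 in((80,200),(200,300),(300,450)):
    q=PP[(PP[:,2]>z0)&(PP[:,2]<z1)&(PP[:,0]>-100)&(PP[:,0]<450)&(PP[:,1]>-600)&(PP[:,1]<-100)]
    print('cab',z0,len(q),np.percentile(q,[0.5,99.5],axis=0).round(0).tolist() if len(q) else'')
S=np.load('side0.npz')['P'].reshape(-1,3)
q=S[(S[:,2]>80)&(S[:,0]>-50)&(S[:,0]<450)&(S[:,1]>-600)&(S[:,1]<-120)];print('cabside',np.percentile(q,[0.5,99.5],axis=0).round(0).tolist())
E
python3 m2.py
```

```text
plL [nan nan  0.] [nan nan nan]
plR [nan nan  0.] [nan nan nan]
tipL [126.8 175.8  24. ] [569.8 332.6  43. ]
tipR [145. 169.   3.] [590.4 279.2  43. ]
grip [nan nan nan] tip [580.11079779 305.91266694  43.        ] nan nan
plates apart nan nan
rest plate z 6.538302455114149 bars 32.453289789892324
top 85 [ 591.28814648 -172.21242631   72.01985911] [ 498.51048598 -112.10056538  765.31328587] [ 216.05949081  144.7444588  1401.65077209]
top 84 [ 609.92145348 -262.11107094   72.41345704] [ 507.58934838 -157.55305349  765.30495859] [ 234.2172156   235.64943502 1401.66742666]
rack top 20 [[563.0, -52.0, 21.0], [859.0, 223.0, 100.0]]
rack side 20 [[566.0, -52.0, 21.0], [859.0, 182.0, 99.0]]
rack top 100 [[567.0, -49.0, 101.0], [794.0, 224.0, 179.0]]
rack side 100 [[568.0, -52.0, 101.0], [799.0, 217.0, 179.0]]
rack top 180 [[578.0, -41.0, 180.0], [775.0, 187.0, 241.0]]
rack side 180 [[582.0, -42.0, 180.0], [779.0, 185.0, 237.0]]
cab 80 4646 [[69.0, -511.0, 80.0], [354.0, -157.0, 199.0]]
cab 200 2274 [[269.0, -516.0, 201.0], [340.0, -180.0, 300.0]]
cab 300 3505 [[224.0, -513.0, 301.0], [304.0, -176.0, 378.0]]
cabside [[235.0, -516.0, 82.0], [353.0, -182.0, 373.0]]m2.py:8: RuntimeWarning: invalid value encountered in scalar divide
  vv,uu=np.mgrid[v0:v1,u0:u1];return (uu*w).sum()/w.sum(),(vv*w).sum()/w.sum(),w.sum()
```

Emit:
drive_tool --pt "0.0918 0.05 -0.04 0 0 0 0.16" --pt "0.0918 0.05 -0.04 0 0 0 0.16" --pt "0.0918 0.05 -0.04 0 0 0 0.16" --pt "0.0918 0.05 -0.04 0 0 0 0.16" --pt "0.0918 0 0 0 0 0 0" --grip_force 20

```text
t: 0.72
position: [316.6, 358.2, 226.4]
ee_rot: [[-0.934, -0.356, 0.0], [-0.356, 0.934, -0.001], [0.0, -0.001, -1.0]]
ft_force: [-0.8, 0.9, -0.1]
finger_gap: 91.7
gripper_force: 0.0
```

Emit:
drive_tool --pt "0.0918 0.05 -0.03 0 0 0 0.02" --pt "0.0918 0.05 -0.03 0 0 0 0" --pt "0.0918 0.05 -0.02 0 0 0 0" --pt "0.0918 0 0 0 0 0 0" --pt "0.0918 0 0 0 0 0 0"

```text
t: 1.35
position: [462.8, 281.3, 226.2]
ee_rot: [[-0.926, -0.378, -0.002], [-0.378, 0.926, -0.0], [0.002, 0.001, -1.0]]
ft_force: [-0.9, -0.3, 0.1]
finger_gap: 91.5
gripper_force: 0.0
```

Run:
```python
from h import *
s=r.observe();print(s['position'],s['joint_positions'])
ci,im,d=grab('wrist','w0.png');print(ci);np.savez('w0.npz',im=im,d=d)
```

```text
[462.82245732 281.28233698 226.20449086] [ 4.04140223e-01  3.73794119e-01  1.47776255e+00  7.44115141e-04
  1.29175016e+00 -1.55491654e+00]
{'mtx': array([[297.31863964,   0.        , 253.59843257],
       [  0.        , 297.31863964, 191.98166724],
       [  0.        ,   0.        ,   1.        ]]), 'xyz': array([389.66103372, 251.00113521, 384.91993445]), 'attitude': array([[-0.37761733, -0.88621355, -0.26838533],
       [ 0.92596105, -0.3617624 , -0.10827789],
       [-0.00113439, -0.28940197,  0.95720698]])}
```

View pics/w0.png

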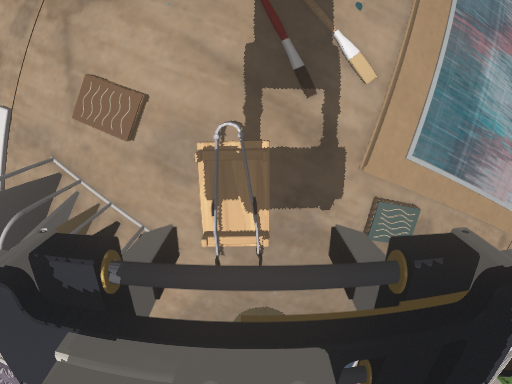

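The wrist view shows the tongs with the bend at about (229,122) and the tips at about (218,262) and (261,263). I'll zoom in to locate the plates.

Run:
```python
import cv2
im=cv2.imread('pics/w0.png')[112:272,185:295]
im=cv2.resize(im,None,fx=3.5,fy=3.5,interpolation=cv2.INTER_CUBIC)
im=cv2.convertScaleAbs(im,alpha=1.6,beta=20)
cv2.imwrite('pics/w0c.png',im)
```

```text
(no output)
```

View pics/w0c.png

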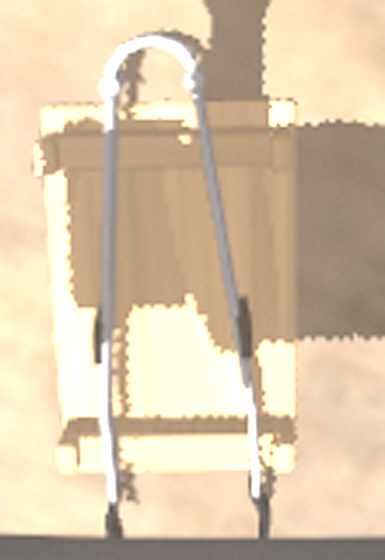

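```bash
cat >> h.py <<'E'
def fcast(ci,u,v,z):
    K=ci['mtx'];x=u-K[0,2];y=v-K[1,2];rr=np.hypot(x,y);th=rr/K[0,0]
    d=ci['attitude']@np.array([x/rr*np.sin(th),-y/rr*np.sin(th),-np.cos(th)])
    return ci['xyz']+d*(z-ci['xyz'][2])/d[2]
E
python3 - <<'E'
from h import *
ci=r.camera_info('wrist')
f=lambda a,b:(fcast(ci,185+a/3.5,112+b/3.5,45))
pl,pr=f(99,335),f(245,327);vl,vr=f(109,85),f(195,81);tl,tr=f(115,520),f(264,516)
for n,a,b in(('plates',pl,pr),('piv',vl,vr),('tips',tl,tr)):
    w=a-b; print(n,a.round(1),b.round(1),'mid',((a+b)/2).round(1),'w',np.linalg.norm(w).round(1),'ang',np.degrees(np.arctan2(w[0],-w[1])).round(1))
g=(pl+pr)/2;p=(vl+vr)/2;d=g-p;print('len',np.linalg.norm(d),'head',np.degrees(np.arctan2(d[1],d[0])))
s=r.observe();print(s['position'],'shift',(g-s['position'])[:2])
E
```

```text
plates [522.2 251.7  45. ] [500.  297.8  45. ] mid [511.1 274.7  45. ] w 51.1 ang 25.7
piv [439.2 224.5  45. ] [427.6 250.4  45. ] mid [433.4 237.5  45. ] w 28.4 ang 24.3
tips [590.1 281.9  45. ] [566.8 332.9  45. ] mid [578.4 307.4  45. ] w 56.1 ang 24.6
len 86.15143269877419 head 25.632924730644806
[462.54355117 281.49355787 226.45083158] shift [48.53251953 -6.75870154]
```

Emit:
drive_tool --pt "0.0918 0.049 -0.006 0 0 0 0.044" --pt "0.0918 0 0 -0.05 0 0 0" --pt "0.0918 0 0 -0.05 0 0 0" --pt "0.0918 0 0 -0.04 0 0 0" --pt "0.0918 0 0 0 0 0 0"

```text
t: 2.02
position: [509.8, 275.0, 84.3]
ee_rot: [[-0.907, -0.421, -0.007], [-0.421, 0.907, -0.002], [0.007, 0.001, -1.0]]
ft_force: [0.8, 0.3, -0.3]
finger_gap: 92.1
gripper_force: 0.0
```

Run:
```python
from h import *
s=r.observe();print(s['position'],s['joint_positions'],s['ee_rot'][:,1])
ci,im,d=grab('wrist','w1.png')
```

```text
[509.7689946  274.97366983  84.33982507] [ 3.62230252e-01  5.86657679e-01  1.54755233e+00  3.26722218e-04
  1.01425683e+00 -1.64282680e+00] [-4.20579908e-01  9.07255172e-01  7.70227141e-04]
```

View pics/w1.png

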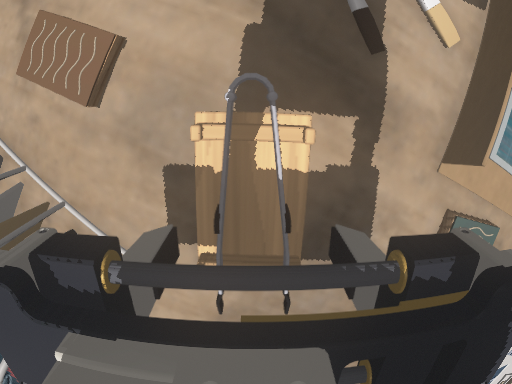

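The plates now sit at (218,218) and (289,218), symmetric about the hand's centre column at 253. The alignment looks good. I'll check the position along the tongs.

Run:
```python
from h import *
ci=r.camera_info('wrist')
pl,pr=fcast(ci,217,218,45),fcast(ci,290,218,45);vl,vr=fcast(ci,230,97,45),fcast(ci,274,97,45)
g=(pl+pr)/2;p=(vl+vr)/2;print(g,p,np.linalg.norm(pl-pr),np.linalg.norm(g-p),np.degrees(np.arctan2(*(g-p)[1::-1])))
s=r.observe();print(s['position'],(g-s['position'])@s['ee_rot'])
# kinematic fit
from scipy.optimize import least_squares
D=[(.342625,1.524919,1.275425,np.hypot(126.563,509.134),226.13),(.373794,1.477763,1.29175,np.hypot(462.82,281.28),226.2),(.586658,1.547552,1.014257,np.hypot(509.769,274.974),84.34)]
def f(x):
    o=[]
    for a,b,c,R,Z in D: o+= [x[3]+x[0]*np.sin(a)+x[1]*np.sin(a+b)+x[2]*np.sin(a+b+c)-R, x[4]+x[0]*np.cos(a)+x[1]*np.cos(a+b)+x[2]*np.cos(a+b+c)-Z]
    return o
q=least_squares(f,[400,400,300,50,400]);print(q.x,q.fun)
```

```text
[513.01608564 275.30553273  45.        ] [435.63607479 238.43821025  45.        ] 53.21837517536255 85.71385854157047 25.475233371745432
[511.61302691 275.43201128  86.71452183] [-1.30578822 -0.72098636 41.71164104]
[ 544.33048014  343.34508168 4789.73292633   20.55617872 4603.9663684 ] [ 0.54679718  0.40172336 -0.58236067 -0.35211043  0.03556349 -0.04961293]
```

Emit:
drive_tool --pt "0.0918 0.001 0.001 -0.03 0 0 0" --pt "0.0918 0 0 -0.03 0 0 0" --pt "0.0918 0 0 -0.006 0 0 0" --pt "0.0918 0 0 0 0 0 0"

```text
t: 2.58
position: [514.8, 276.3, 22.5]
ee_rot: [[-0.908, -0.419, 0.002], [-0.419, 0.908, 0.001], [-0.002, -0.0, -1.0]]
ft_force: [0.8, -0.1, 0.8]
finger_gap: 92.1
gripper_force: 0.0
```

Emit:
drive_tool --pt "0.0918 -0.001 0 -0.005 0 0 0" --pt "0.0918 0 0 0 0 0 0" --pt "0.06 0 0 0 0 0 0" --pt "0.05 0 0 0 0 0 0" --pt "0.049 0 0 0 0 0 0" --pt "0.049 0 0 0 0 0 0" --pt "0.049 0 0 0 0 0 0" --grip_force 15

```text
t: 3.45
position: [513.0, 275.6, 15.8]
ee_rot: [[-0.908, -0.419, 0.0], [-0.419, 0.908, 0.0], [-0.0, 0.0, -1.0]]
ft_force: [-1.4, 0.2, 0.8]
finger_gap: 50.2
gripper_force: 3.6
```

Emit:
drive_tool --pt "0.048 0 0 0 0 0 0" --pt "0.048 0 0 0.01 0 0 0" --pt "0.048 0 0 0.02 0 0 0" --pt "0.048 0 0 0.04 0 0 0" --pt "0.048 0 0 0.04 0 0 0" --pt "0.048 0 0 0 0 0 0" --pt "0.048 0 0 0 0 0 0"

```text
t: 4.32
position: [512.5, 275.4, 125.5]
ee_rot: [[-0.908, -0.419, -0.001], [-0.419, 0.908, -0.0], [0.001, 0.0, -1.0]]
ft_force: [-0.8, -0.5, -0.6]
finger_gap: 47.6
gripper_force: 3.9
```

Run:
```python
from h import *
s=r.observe();print(s['position'],s['joint_positions'])
ci,im,d=grab('wrist','w2.png')
ci,i2,d=grab('side','s2.png')
a=cv2.imread('pics/w2.png')[60:330,140:380];b=cv2.imread('pics/s2.png')[60:220,260:400]
cv2.imwrite('pics/c2.png',np.hstack([cv2.resize(a,(400,450)),cv2.resize(b,(394,450))]))
```

```text
[512.50123941 275.36295076 125.52849154] [ 3.61289472e-01  5.39010218e-01  1.50287841e+00  9.41334503e-05
  1.10040211e+00 -1.64205048e+00]
```

View pics/c2.png

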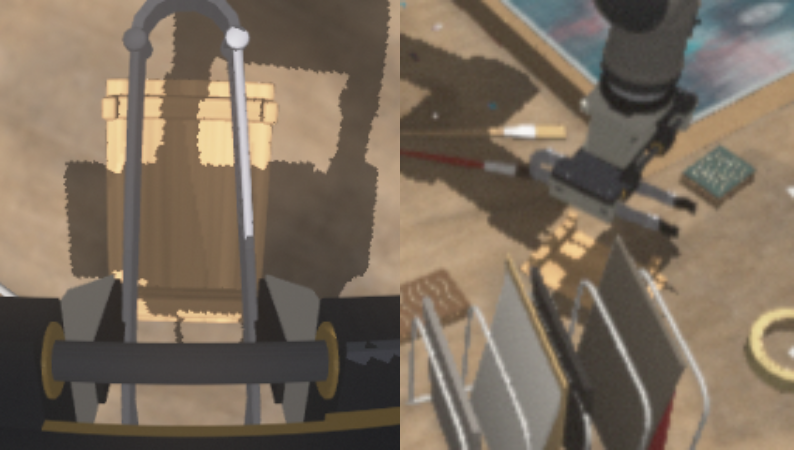

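The tongs are held level, with the pads on the plates. I'll carry them in front of the rack to the slab, turning to heading 0.

Emit:
drive_tool --pt "0.048 -0.02 0 0 0 0 0" --pt "0.048 -0.035 -0.01 0 0 0 -0.03" --pt "0.048 -0.02 -0.03 0 0 0 -0.06" --pt "0.048 0 -0.04 0 0 0 -0.07" --pt "0.048 0 -0.045 0 0 0 -0.07" --pt "0.048 0 -0.045 0 0 0 -0.07" --pt "0.048 0 -0.045 0 0 0 -0.07" --pt "0.048 0 -0.045 0 0 0 -0.06" --pt "0.048 0 -0.045 0 0 0 0" --pt "0.048 0 -0.045 0 0 0 0" --pt "0.048 0 -0.04 0 0 0 0" --pt "0.048 0 -0.025 0 0 0 0"

```text
t: 5.92
position: [437.3, -141.0, 124.8]
ee_rot: [[-1.0, -0.001, -0.002], [-0.001, 1.0, 0.001], [0.002, 0.001, -1.0]]
ft_force: [0.8, 0.4, -0.7]
finger_gap: 48.2
gripper_force: 3.9
```

Emit:
drive_tool --pt "0.048 0 -0.015 0 0 0 0" --pt "0.048 0 0 0 0 0 0" --pt "0.048 0 0 0 0 0 0"

```text
t: 6.3
position: [437.8, -153.5, 125.5]
ee_rot: [[-1.0, -0.003, -0.001], [-0.003, 1.0, 0.001], [0.001, 0.001, -1.0]]
ft_force: [0.3, 0.5, -0.6]
finger_gap: 48.2
gripper_force: 3.9
```

Run:
```python
from h import *
s=r.observe();print(s['position'],s['joint_positions'],s['ee_rot'],s['finger_gap'])
ci,im,d=grab('side','s3.png');np.savez('s3.npz',P=pts(ci,d),im=im)
ci,i2,d=grab('top','t3.png');np.savez('t3.npz',P=pts(ci,d),im=i2)
a=im[140:290,120:270,::-1];b=i2[110:260,250:400,::-1]
b=i2[120:270,240:390,::-1]
cv2.imwrite('pics/c3.png',cv2.resize(np.hstack([a,b]),(800,400),interpolation=cv2.INTER_CUBIC))
```

```text
[ 437.7530787  -153.50020958  125.46648611] [-5.02954112e-01  3.48693809e-01  1.83040046e+00  4.31930373e-04
  9.63617307e-01 -2.07704879e+00] [[-9.99995017e-01 -3.05136041e-03 -8.09339324e-04]
 [-3.05204834e-03  9.99994981e-01  8.50118498e-04]
 [ 8.06741244e-04  8.52584405e-04 -9.99999311e-01]] 48.204019670724
```

View pics/c3.png

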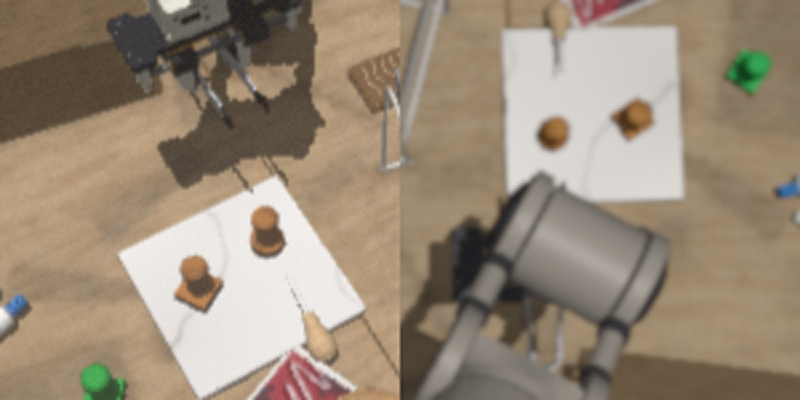

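The side view shows the open tongs tips in the air behind the slab, and the stamps have not moved. I'll refine the stamp and tip positions.

Run:
```python
from h import *
for f in('top0','side0','t3','s3'):
    P=np.load(f+'.npz')['P'].reshape(-1,3)
    for nm,c in(('round',(593,-171)),('square',(610,-262))):
        near=np.hypot(P[:,0]-c[0],P[:,1]-c[1])<35
        q=P[near&(P[:,2]>67)&(P[:,2]<82)]
        n=P[near&(P[:,2]>30)&(P[:,2]<52)]
        print(f,nm,len(q),q.mean(0).round(1),((q.min(0)+q.max(0))/2).round(1),(q.max(0)-q.min(0)).round(0),'neck',len(n),n.mean(0).round(1) if len(n) else '')
P=np.load('s3.npz')['P'].reshape(-1,3)
q=P[(P[:,0]>490)&(P[:,0]<560)&(abs(P[:,1]+153)<45)&(P[:,2]>100)&(P[:,2]<200)]
for s in(1,-1):
    k=q[s*(q[:,1]+153)>0];print('tips',len(k),k.min(0).round(1),k.max(0).round(1),k.mean(0).round(1))
    print(k[k[:,0].argsort()][::max(1,len(k)//12)].round(0).tolist())
```

```text
top0 round 74 [ 592.5 -171.8   72.1] [ 592.7 -171.2   72.8] [28. 27. 11.] neck 9 [ 590.8 -169.    31.6]
top0 square 75 [ 611.2 -262.7   72.6] [ 610.5 -262.2   73.8] [28. 26. 14.] neck 12 [ 608.8 -255.1   31.5]
side0 round 70 [ 596.8 -172.5   70.5] [ 596.6 -172.5   70.9] [27. 28.  8.] neck 23 [ 602.1 -175.1   38.3]
side0 square 74 [ 614.5 -262.7   70.4] [ 614.5 -262.    70.5] [30. 27.  7.] neck 26 [ 620.7 -264.5   38.4]
t3 round 75 [ 593.  -171.8   72.4] [ 592.6 -171.3   73.6] [27. 26. 12.] neck 8 [ 585.5 -168.    31.9]
t3 square 74 [ 610.5 -262.3   72.4] [ 611.  -261.9   72.5] [27. 26. 11.] neck 13 [ 611.7 -256.    31.5]
s3 round 68 [ 596.2 -173.1   70.5] [ 596.5 -172.6   71.3] [27. 29.  8.] neck 23 [ 602.  -173.8   37.6]
s3 square 73 [ 614.7 -262.6   70.5] [ 613.1 -262.3   71.5] [28. 27.  9.] neck 23 [ 620.1 -264.1   37.5]
tips 32 [ 491.  -132.   141.2] [ 530.  -127.1  163.7] [ 510.3 -129.5  154.3]
[[491.0, -131.0, 158.0], [495.0, -131.0, 143.0], [495.0, -131.0, 148.0], [497.0, -131.0, 156.0], [503.0, -128.0, 155.0], [505.0, -131.0, 159.0], [506.0, -130.0, 141.0], [508.0, -131.0, 149.0], [510.0, -128.0, 158.0], [512.0, -130.0, 148.0], [516.0, -128.0, 156.0], [516.0, -128.0, 161.0], [523.0, -128.0, 164.0], [526.0, -127.0, 154.0], [527.0, -130.0, 161.0], [527.0, -131.0, 157.0]]
tips 32 [ 490.2 -173.6  141.3] [ 527.7 -167.6  162.1] [ 509.1 -171.2  153.5]
[[490.0, -172.0, 146.0], [492.0, -172.0, 162.0], [493.0, -171.0, 144.0], [494.0, -172.0, 141.0], [498.0, -172.0, 160.0], [501.0, -172.0, 144.0], [502.0, -171.0, 159.0], [503.0, -171.0, 155.0], [511.0, -172.0, 161.0], [514.0, -171.0, 154.0], [516.0, -173.0, 144.0], [520.0, -173.0, 158.0], [523.0, -173.0, 148.0], [524.0, -172.0, 158.0], [526.0, -170.0, 159.0], [527.0, -171.0, 151.0]]
```

```bash
cat >> h.py <<'E'
def fpts(ci,d):
    K=ci['mtx'];v,u=np.mgrid[0:d.shape[0],0:d.shape[1]];x=u-K[0,2];y=v-K[1,2];rr=np.hypot(x,y)+1e-9;th=rr/K[0,0]
    s=np.tan(th)/rr*d
    return np.stack([x*s,-y*s,-d],-1)@ci['attitude'].T+ci['xyz']
E
python3 - <<'E'
from h import *
s=r.observe();T=s['position'];print(T)
ci,im,d=grab('wrist','w3.png');P=fpts(ci,d).reshape(-1,3)
q=P[(d.reshape(-1)>0)]
q=(q-T)
q=q[(q[:,0]<-8)&(q[:,0]>-115)&(abs(q[:,1])<30)&(q[:,2]>-40)&(q[:,2]<70)]
for a in range(-115,0,10):
    k=q[(q[:,0]>=a)&(q[:,0]<a+10)]
    if len(k): print(a,len(k),np.percentile(k[:,2],[2,50,98]).round(1),np.percentile(k[:,1],[2,50,98]).round(1))
P=np.load('s3.npz')['P'].reshape(-1,3)-T
q=P[(P[:,0]>20)&(P[:,0]<100)&(abs(P[:,1])<40)&(P[:,2]>-10)&(P[:,2]<70)]
for a in range(20,100,8):
    k=q[(q[:,0]>=a)&(q[:,0]<a+8)]
    if len(k): print('s',a,len(k),np.percentile(k[:,2],[2,50,98]).round(1))
E
```

```text
[ 437.91428651 -153.46395954  125.67473261]
-105 884 [-0.4 17.1 19.5] [-14.8  -2.2  10.6]
-95 609 [ 1.  20.2 22.4] [-18.6 -12.7  14.3]
-85 419 [ 2.2 19.7 21.6] [-17.8  10.1  14. ]
-75 414 [ 3.8 20.8 22.7] [-18.3 -15.2  14.5]
-65 402 [ 5.6 21.7 23.6] [-18.4  12.4  15.5]
-55 419 [ 5.1 23.  24.7] [-19.4 -16.3  16.2]
-45 394 [ 8.6 24.1 25.8] [-19.6  -1.6  16.8]
-35 386 [ 7.5 25.  26.9] [-20.4 -17.1  17.6]
-25 348 [ 9.5 26.1 28. ] [-20.2  15.2  18.6]
-15 1446 [ 2.7 27.4 68.5] [-29.7  17.4  29.6]
s 20 15 [14.6 26.1 31.6]
s 28 15 [14.5 25.7 69.2]
s 36 11 [13.4 24.7 62.3]
s 44 9 [17.  30.1 33.2]
s 52 15 [16.1 30.2 35.5]
s 60 13 [16.3 30.1 34.4]
s 68 10 [22.7 29.8 34.8]
s 76 10 [19.2 28.3 34.8]
s 84 15 [19.4 28.1 37.3]
s 92 1 [24.5 24.5 24.5]
```

Emit:
drive_tool --pt "0.048 0.01 -0.005 0 0 0.05 0" --pt "0.048 0.012 -0.01 0 0 0.057 0" --pt "0.048 0 -0.006 -0.02 0 0 0" --pt "0.048 0 0 -0.04 0 0 0" --pt "0.048 0 0 -0.02 0 0 0" --pt "0.048 0 0 0 0 0 0" --pt "0.048 0 0 0 0 0 0"

```text
t: 7.32
position: [460.6, -175.4, 46.6]
ee_rot: [[-0.994, -0.003, -0.106], [-0.003, 1.0, -0.001], [0.106, -0.0, -0.994]]
ft_force: [0.4, 0.1, 0.0]
finger_gap: 47.9
gripper_force: 3.9
```

```bash
cat > tong.py <<'E'
from h import *
s=r.observe();T=s['position'];print(T.round(1),s['finger_gap'],s['ft_force'].round(1))
ci,im,d=grab('wrist');P=fpts(ci,d).reshape(-1,3)
q=P[(d.reshape(-1)>0)]-T
q=q[(q[:,0]<-8)&(q[:,0]>-115)&(abs(q[:,1])<30)&(q[:,2]>5)&(q[:,2]<70)]
xs=[];zs=[];ys=[]
for a in range(-85,-15,10):
    k=q[(q[:,0]>=a)&(q[:,0]<a+10)]
    if len(k)>20: xs.append(a+5);zs.append(np.percentile(k[:,2],90));ys.append(np.percentile(k[:,1],[2,98]).mean())
print('n',len(q),'zs',np.round(zs,1)); 
if len(xs)>2: print('top z fit',np.polyfit(xs,zs,1),'y fit',np.polyfit(xs,ys,1))
ci,im,d=grab('side');P=pts(ci,d).reshape(-1,3)-T
cv2.imwrite('pics/sx.png',cv2.resize(im[150:300,130:280,::-1],(600,600),interpolation=cv2.INTER_CUBIC))
q=P[(P[:,0]>62)&(P[:,0]<95)&(abs(P[:,1])<40)&(P[:,2]>0)&(P[:,2]<60)]
for sg in(1,-1):
    k=q[sg*q[:,1]>0];print('tip',sg,len(k),k.mean(0).round(1) if len(k) else '',np.percentile(k,[5,95],axis=0).round(0).tolist() if len(k) else '')
P=P+T
q=P[(np.hypot(P[:,0]-595,P[:,1]+172)<35)&(P[:,2]>67)]
print('knob',len(q),q.mean(0).round(1),q[:,2].max())
E
python3 tong.py
```

```text
[ 460.6 -175.4   46.6] 47.89271693500733 [0.4 0.1 0. ]
n 4187 zs [18.  19.3 20.8 22.1 23.3 24.6 25.9]
top z fit [ 0.13115851 28.5571555 ] y fit [ 0.0150796  -0.72153866]
tip 1 20 [76.4 24.6 29.4] [[66.0, 22.0, 19.0], [90.0, 27.0, 35.0]]
tip -1 21 [ 79.9 -17.9  29.2] [[66.0, -19.0, 18.0], [91.0, -16.0, 37.0]]
knob 69 [ 596.6 -172.2   75.6] 428.35504836705024
```

View pics/sx.png

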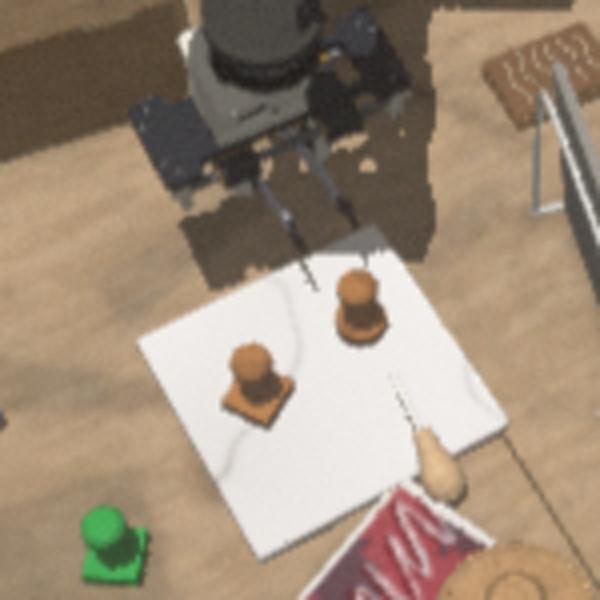

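The stamps are undisturbed. The tongs are tail-heavy and pitched up by about 0.13 rad, slipping on the pads. I'll check whether they are still creeping.

Emit:
drive_tool --pt "0.048 0 0 0 0 0 0" --pt "0.048 0 0 0 0 0 0" --pt "0.048 0 0 0 0 0 0" --pt "0.048 0 0 0 0 0 0" --pt "0.048 0 0 0 0 0 0" --pt "0.048 0 0 0 0 0 0"

```text
t: 8.18
position: [460.0, -175.5, 45.7]
ee_rot: [[-0.994, -0.002, -0.107], [-0.002, 1.0, 0.0], [0.107, 0.0, -0.994]]
ft_force: [-0.4, 0.7, -0.5]
finger_gap: 47.9
gripper_force: 3.9
```

```bash
python3 tong.py
```

```text
[ 460.  -175.5   45.7] 47.931605066424545 [-0.4  0.7 -0.5]
n 4179 zs [18.2 19.3 20.7 22.1 23.3 24.6 25.9]
top z fit [ 0.13115918 28.56999005] y fit [ 0.0146667  -0.68939465]
tip 1 22 [76.9 24.7 28.9] [[67.0, 22.0, 19.0], [90.0, 27.0, 36.0]]
tip -1 21 [ 79.6 -17.7  28.5] [[66.0, -19.0, 19.0], [92.0, -16.0, 36.0]]
knob 63 [ 596.7 -172.5   71. ] 76.79254544476271
```

Emit:
drive_tool --pt "0.046 0 0 0 0 0 0" --pt "0.046 0 0 0 0 0 0" --pt "0.046 0 0 0 0 0.01 0" --pt "0.046 0 0 0 0 0.015 0" --pt "0.046 0 0 0 0 0.015 0" --pt "0.046 0 0 0 0 0.015 0" --pt "0.046 0 0 0 0 0.01 0" --pt "0.046 0 0 0 0 0 0" --pt "0.046 0 0 0 0 0 0"

```text
t: 9.4
position: [459.9, -175.4, 45.7]
ee_rot: [[-0.985, -0.002, -0.171], [-0.003, 1.0, 0.0], [0.171, 0.001, -0.985]]
ft_force: [-1.1, 0.2, -0.7]
finger_gap: 45.6
gripper_force: 4.4
```

```bash
python3 tong.py
```

```text
[ 459.9 -175.4   45.7] 45.63355888038919 [-1.1  0.2 -0.7]
n 4234 zs [24.  23.8 24.4 25.2 25.8 26.3 27.1]
top z fit [ 0.05642981 28.03973242] y fit [ 0.01255297 -0.86065983]
tip 1 22 [79.6 22.9 25.3] [[68.0, 20.0, 14.0], [92.0, 25.0, 31.0]]
tip -1 22 [ 79.6 -15.7  24. ] [[63.0, -17.0, 14.0], [91.0, -14.0, 30.0]]
knob 215 [ 576.5 -162.   273.7] 378.85856760847093
```

Emit:
drive_tool --pt "0.046 0 0.001 0 0 0.01 0" --pt "0.046 0 0 0 0 0.015 0" --pt "0.046 0 0 0 0 0.015 0" --pt "0.046 0 0 0 0 0.012 0" --pt "0.046 0 0 -0.005 0 0 0" --pt "0.046 0 0 -0.01 0 0 0" --pt "0.046 0 0 -0.006 0 0 0" --pt "0.046 0 0 0 0 0 0" --pt "0.046 0 0 0 0 0 0"

```text
t: 10.62
position: [460.1, -174.5, 24.8]
ee_rot: [[-0.975, -0.002, -0.222], [-0.002, 1.0, 0.0], [0.222, 0.001, -0.975]]
ft_force: [0.2, 0.4, -1.1]
finger_gap: 45.9
gripper_force: 4.4
```

```bash
python3 tong.py
```

```text
[ 460.1 -174.5   24.8] 45.915394109142845 [ 0.2  0.4 -1.1]
n 4235 zs [28.8 27.3 27.5 27.5 27.7 28.  28. ]
top z fit [-2.86423752e-03  2.76658306e+01] y fit [ 0.01160895 -0.9051208 ]
tip 1 25 [77.7 22.6 21.9] [[64.0, 20.0, 14.0], [94.0, 25.0, 28.0]]
tip -1 21 [ 80.1 -15.9  21.2] [[65.0, -18.0, 12.0], [94.0, -14.0, 28.0]]
knob 519 [ 578.3 -164.8  309. ] 370.3692013820647
```

The tongs are level at neck height. I'll advance slowly.

Emit:
drive_tool --pt "0.046 0.004 0 0 0 0 0" --pt "0.046 0.008 0 0 0 0 0" --pt "0.046 0.009 0 0 0 0 0" --pt "0.046 0.009 0 0 0 0 0" --pt "0.046 0.009 0 0 0 0 0" --pt "0.046 0.008 0 0 0 0 0" --pt "0.046 0.005 0 0 0 0 0" --pt "0.046 0.003 0 0 0 0 0" --pt "0.046 0 0 0 0 0 0" --pt "0.046 0 0 0 0 0 0"

```text
t: 11.98
position: [514.8, -174.4, 24.7]
ee_rot: [[-0.975, -0.002, -0.222], [-0.002, 1.0, 0.0], [0.222, 0.001, -0.975]]
ft_force: [-0.6, 0.1, -0.4]
finger_gap: 45.9
gripper_force: 4.4
```

```bash
python3 tong.py
python3 - <<'E'
import sys; sys.path.insert(0,'.')
from h import *
ci,im,d=grab('side','s5.png'); cv2.imwrite('pics/s5c.png',cv2.resize(im[180:270,170:260,::-1],(600,600),interpolation=cv2.INTER_CUBIC))
E
```

```text
[ 514.8 -174.4   24.7] 45.93854945909798 [-0.6  0.1 -0.4]
n 4238 zs [28.8 27.3 27.5 27.6 27.9 27.9 28. ]
top z fit [-3.16840809e-03  2.77073786e+01] y fit [ 0.00866698 -1.07398519]
tip 1 89 [83.4 11.3 29.5] [[70.0, 1.0, 1.0], [94.0, 24.0, 48.0]]
tip -1 93 [83.2 -8.4 26.8] [[69.0, -17.0, 1.0], [93.0, -0.0, 47.0]]
knob 1417 [ 599.5 -177.   295.4] 381.50508862930417
```

View pics/s5c.png

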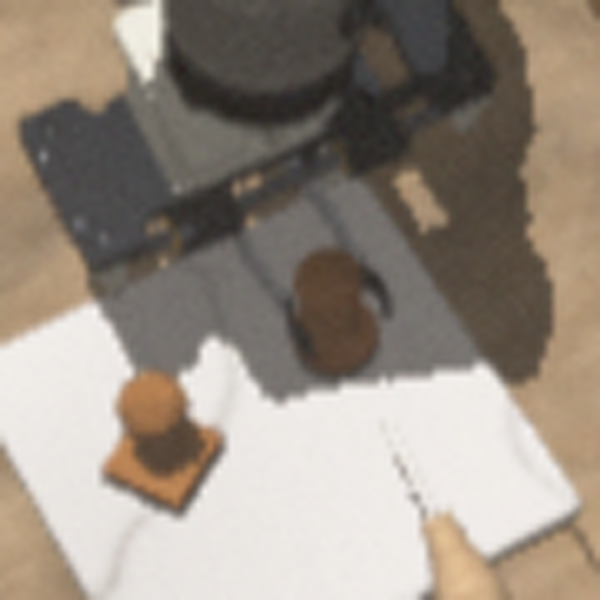

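The side view shows the two black cups straddling the round stamp's neck, centred along and across it. I'll close gently.

Emit:
drive_tool --pt "0.044 0 0 0 0 0 0" --pt "0.042 0 0 0 0 0 0" --pt "0.04 0 0 0 0 0 0" --pt "0.038 0 0 0 0 0 0" --pt "0.037 0 0 0 0 0 0" --pt "0.036 0 0 0 0 0 0" --pt "0.035 0 0 0 0 0 0" --pt "0.034 0 0 0 0 0 0" --pt "0.032 0 0 0 0 0 0" --pt "0.03 0 0 0 0 0 0" --pt "0.03 0 0 0 0 0 0" --grip_force 22

```text
t: 13.5
position: [515.0, -174.5, 24.8]
ee_rot: [[-0.975, -0.002, -0.222], [-0.003, 1.0, 0.0], [0.222, 0.001, -0.975]]
ft_force: [-0.3, -0.4, -0.3]
finger_gap: 35.9
gripper_force: 22.0
```

```bash
python3 tong.py
```

```text
[ 515.  -174.5   24.8] 35.929168485381396 [-0.3 -0.4 -0.3]
n 4222 zs [28.8 27.4 27.6 27.6 27.9 27.8 27.9]
top z fit [-5.29408537e-03  2.75846389e+01] y fit [ 0.01428062 -0.83052561]
tip 1 85 [85.   8.5 32.7] [[70.0, 1.0, 2.0], [94.0, 17.0, 49.0]]
tip -1 71 [81.8 -6.3 26.4] [[65.0, -12.0, 1.0], [94.0, -1.0, 47.0]]
knob 1409 [ 599.4 -176.9  293.9] 382.63515400740346
```

The gap is 35.9 mm at 22 N, so the tongs have closed on the neck. Lifting now.

Emit:
drive_tool --pt "0.03 0 0 0.003 0 0 0" --pt "0.03 0 0 0.007 0 0 0" --pt "0.03 0 0 0.01 0 0 0" --pt "0.03 0 0 0.015 0 0 0" --pt "0.03 0 0 0.018 0 0 0" --pt "0.03 0 0 0.02 0 0 0" --pt "0.03 0 0 0.02 0 0 0" --pt "0.03 0 0 0.02 0 0 0" --pt "0.03 0 0 0.015 0 0 0" --pt "0.03 0 0 0.007 0 0 0" --pt "0.03 0 0 0 0 0 0" --pt "0.03 0 0 0 0 0 0"

```text
t: 15.1
position: [514.6, -174.3, 159.1]
ee_rot: [[-0.975, -0.002, -0.223], [-0.003, 1.0, 0.001], [0.223, 0.001, -0.975]]
ft_force: [-0.5, 1.3, -2.1]
finger_gap: 36.2
gripper_force: 22.0
```

```bash
python3 - <<'E'
from h import *
s=r.observe();print(s['position'],s['finger_gap'],s['gripper_force'])
ci,im,d=grab('side','s6.png');P=pts(ci,d);T=s['position']
cv2.imwrite('pics/s6c.png',cv2.resize(im[130:280,150:300,::-1],(600,600),interpolation=cv2.INTER_CUBIC))
Q=P.reshape(-1,3)
q=Q[(np.hypot(Q[:,0]-596,Q[:,1]+172)<28)&(Q[:,2]>80)&(Q[:,2]<225)]
for z in range(100,225,8):
    k=q[(q[:,2]>=z)&(q[:,2]<z+8)]
    if len(k): print(z,len(k),((k.min(0)+k.max(0))/2).round(1),k.mean(0).round(1))
k=Q[(np.hypot(Q[:,0]-612,Q[:,1]+262)<30)&(Q[:,2]>67)&(Q[:,2]<82)];print('square',k.mean(0))
E
python3 tong.py
```

```text
[ 514.63402389 -174.30052906  159.09230521] 36.234397074852325 21.999804886559104
140 8 [ 604.6 -171.4  145.9] [ 606.  -174.6  145.7]
148 22 [ 605.  -172.6  152. ] [ 608.7 -175.   152.3]
156 66 [ 596.8 -170.6  159.8] [ 602.5 -173.1  159.7]
164 18 [ 590.7 -171.2  167.9] [ 599.  -172.6  168.4]
172 21 [ 591.7 -172.   175.9] [ 597.4 -174.4  175.7]
180 21 [ 589.6 -170.8  183.2] [ 596.1 -176.4  183. ]
188 13 [ 601.6 -173.7  192.5] [ 603.8 -176.5  193.8]
196 42 [ 596.2 -170.4  199.9] [ 599.5 -171.8  201.3]
204 49 [ 597.1 -170.3  206.4] [ 596.3 -170.9  205.6]
square [ 614.39874066 -262.96419326   70.50419933]
[ 514.6 -174.3  159. ] 36.116824032905306 [-0.  -0.2 -0.7]
n 4228 zs [29.2 27.8 27.7 27.8 28.  28.1 28.1]
top z fit [-8.48402445e-03  2.76629155e+01] y fit [ 0.01490839 -0.86944507]
tip 1 98 [86.   8.5 29.7] [[73.0, 1.0, 1.0], [94.0, 17.0, 47.0]]
tip -1 89 [82.9 -6.3 27.6] [[66.0, -11.0, 0.0], [94.0, -1.0, 48.0]]
knob 2086 [ 599.6 -177.2  400.1] 514.9489164489257
```

View pics/s6c.png

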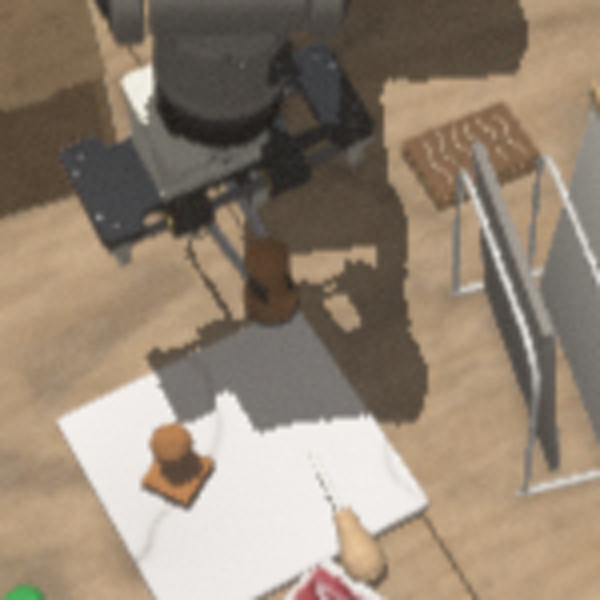

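The round stamp hangs upright in the tongs: foot and knob centres are both at about (597,-171), with about 134 mm of air under it. The square stamp has not moved. Handing in.

```bash
python3 -c "
from cell import r
print(r.finish_job())"
```

```text
the job is handed in; nothing more can be done
None
```

I handed the job in with the round stamp held upright in the tongs and about 134 mm of air under it. The gripper itself never touched the round stamp, and the square stamp still stands where it was.

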